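# Present two agate pieces under the show pointer

## Robot

A 6-joint arm with a two-finger parallel gripper is mounted at the origin on the work surface. World frame = base frame: x ahead of the robot, y to its left, z up, the work surface at z = 0. Lengths are in mm, angles in rad, forces in N, time in s.
With the tool pointing down it reaches from about 350 to 725 mm from the base axis. Payload 6 kg.
Tool frame: the origin (TCP) lies at the very end of the fingers, on their centre line; the grasp point (between the pads) lies 19 mm behind it; z points along the fingers, y is the line along which they close (so a half turn about z gives the same grasp; the last joint's range is limited). The gripper opens to 85 mm and grips with 20 to 120 N. Pads are 22 mm wide; open, the fingers measure 114 mm over their backs; the gripper's body (76 mm by 85 mm) begins 54 mm behind the grasp point. The pads swing forward as they close: fully open they stand 13 mm farther back than shut.
Start: joints at [-0.965, 0.04, 0.085, 0, -1.615, -0.334], TCP at [161.089, -577.948, 231.261] pointing down, gripper open.
Joint ranges: [-2.56, 2.56], [-1.29, 2.01], [-1.08, 1.49], [-3.29, 1.98], [-2.81, -0.18], [-2.99, 2.99]. Speed limits (rad/s): [2.57, 2.57, 3.01, 3.14, 3.14, 3.14].

## Interface

Orientations are given as a 3x3 rotation matrix whose columns are the frame's x, y, z axes.
In Python, from workcell import env, grab_frame gives the robot as it stands. The module is installed in compiled form; this text tells all that it offers.
- The arm moves only by the tool jog_arm, never from a script. Its argument "moves" is a list that holds one entry, the list of rows, each a list of 5 numbers: the shift along the tool's x, y, z in units of 25 mm (1.0 is 25 mm), then the turn about the tool's z in units of 10 degrees (1.0 is 10 degrees), then the finger opening in mm, from 0 to 85.4. A call has 1 to 10 rows; each row is the pose to reach, as a shift and turn from the pose commanded when the call began, along the tool's axes at that moment; what a row does not reach only later rows make up. A row lasts 1/8 s, in which the tool goes at most 62.5 mm and 10.7 degrees, less where a joint would pass 70% of its speed; a pose out of reach is approached as far as the arm can. A call with a gripper value outside its range is refused whole. The fingers move at their own pace and stop on an object; "grip_force" is the grip in N (left out, the last holds). Time passes only in rows, so rows that repeat a pose let the fingers close. It gives the time, the measured TCP pose, the force, the opening and the grip force at its end, in the units of the state.
- env.get_obs(): the state, without advancing time (a new reading comes with each control period).
- grab_frame(name): name is "side" or "top" or "wrist"; returns a dict with "img" (400x640x3 uint8, blue, green, red), "fx", "fy", "cx", "cy" (pixels), "rvec" (rotation vector, rad) and "tvec" (3), from world to camera coordinates, as OpenCV has them. Camera axes: x right, y down, z forward; pixel columns grow to the right and rows downward; lengths in mm; the calibration is good to about 2 mm. A picture is of the moment at which its call begins. There is no depth.
- env.finish_job(): hands the job in; it is judged then, once.
The state is a dict: "clock": time; "joints": joint angles; "qvel": joint speeds; "effort": joint torques, N m; "tool_pos": TCP position; "tool_rot": TCP orientation; "contact_force": force on the tool from outside, world axes, zero at the start; "ft_torque": the same for the moment, N m; "width": finger opening in mm; "grip_force": force on a finger pad.
Only numpy, scipy, OpenCV 4.12 (cv2) and the standard library are available. Lean on these libraries where they do the work, as an engineer would, in place of code of your own. Each camera call takes 0.05 s, during which the arm holds its last target. There are 200 camera calls.

## Task

On the cross-slide stage, bring the ring-shaped agate piece (the round one with a hole) under the tip of the fixed pointer and leave it there for about a second for the viewers, then bring the square tablet under the tip, leave it there and let go. Move the tray on its slides, without touching the ring or the tablet; both stay lying in their pockets.

Things in the scene. Friction and masses are not known exactly. Their poses are not given: they have to be found in the camera images.
- knob (a point): Point on the axis of the upright steel post (22 mm dia., top 23 mm above this point, 41 mm of free post below) that moves the black tray, fixed to it on a tongue on the robot's side; pocket rows of the tray lie 109 and 169 mm beyond the post. The tray only shifts level on crossed slides, +-130 mm sideways, 160 mm away from the robot, needs 1 to 5 N, stays where left. x: away from robot.
- tip (a point): Lower end of the fixed brass pointer, an upright 12 mm rod tapering to a point, height 85 mm, 20 mm above the pieces. It hangs from a dark 20 mm block straight above it on a thin level boom (underside of block at 145 mm) that runs away from the robot and to its right, to a column 210 mm off. At the start it is beyond the tray's far row of pieces.
- ring: The ring: flat round piece of polished brown agate with a hole in its middle, 46 mm outside, hole 16 mm, 11 mm thick, lying loose in one of the tray's six pockets (55 mm wide, 60 mm apart, rim 9 mm above its underside) and riding along. Origin: centre of its underside, height 47 mm. A solid disc of the same size and colour is a bystander.
- tablet: The square tablet: flat square piece of the same agate, 40 x 40 mm, 11 mm thick, lying loose in another pocket and riding along. Origin: centre of its underside, height 47 mm. The tray's other pieces are a solid disc, a round dome and a narrow bar; one pocket is empty.

How it is judged (in metres and radians):
On the way, in this order (a step that is already met when the one before it is completed fails the run):
1. the ring lies in the tray with its middle within 15 mm (seen from above) of the pointer's tip, for half a second (horizontal distance between ring and tip below 0.015 m and height (world z) of ring between 0.04 and 0.056 m and height (world z) of tablet between 0.04 and 0.056 m), for 0.5 s.
2. then the tablet lies in the tray with its middle within 15 mm (seen from above) of the pointer's tip (horizontal distance between tablet and tip below 0.015 m and height (world z) of tablet between 0.04 and 0.056 m), for 0.2 s.
At the end, for the whole second after the job is handed in: The tablet's middle is within 15 mm, seen from above, of the pointer's tip and at rest (under 20 mm/s); the ring and the tablet both lie flat (within 10 degrees) in the tray (undersides at 40 to 56 mm height) (all of step 2 and height (world z) of ring between 0.04 and 0.056 m and angle between each of ring, tablet's own z axis and vertical below 0.17 rad and linear speed of tablet below 0.02 m/s); the robot touches nothing.
It fails at once if the robot touches the ring (contact force between any of the fingers, the arm and ring above 0.5 N).
It fails at once if the robot touches the tablet (contact force between any of the fingers, the arm and tablet above 0.5 N).
It also fails if it takes over 40 s, if anything falls off the work surface, if the arm or the gripper's body presses on something with over 40 N, if the wrist force passes 120 N, or if a joint passes its speed limit or range.

## Working session

There is one attempt and no reset: what is moved stays moved. The work goes in short steps, Python scripts to look and compute and a tool call to move; the robot and the scene stay as the last step left them, time stands still between calls to the robot, and variables do not carry over. Pictures are saved under pics/ and viewed, at most 10 in all, crops included, and the job is handed in when it is done.

Besides the shell and the picture viewer there is one more tool, called after "Emit:" by a JSON object that holds its "op" and its "data", one argument or row to a line. jog_arm: Moves the arm, as the interface text tells. Its arguments: {"type":"object","properties":{"moves":{"type":"array"},"grip_force":{"type":"number"}},"required":["moves"]}

```bash
mkdir -p pics; cat > h.py <<'E'
import cv2,numpy as np
from workcell import env,grab_frame
def ray(f,u,v,z):
    R=cv2.Rodrigues(np.array(f["rvec"],float))[0];t=np.array(f["tvec"],float).ravel()
    c=-R.T@t;d=R.T@np.array([(u-f["cx"])/f["fx"],(v-f["cy"])/f["fy"],1])
    return c+d*(z-c[2])/d[2]
def line(f,u,v):
    a=ray(f,u,v,0);b=ray(f,u,v,100);return a,(b-a)/np.linalg.norm(b-a)
def tri(L):
    A=np.zeros((3,3));b=np.zeros(3)
    for a,d in L:
        P=np.eye(3)-np.outer(d,d);A+=P;b+=P@a
    return np.linalg.solve(A,b)
E
python3 - <<'E'
from h import *
import pickle
o=env.get_obs();print(o["clock"],o["tool_pos"],np.round(o["tool_rot"],3),o["width"])
for n in("top","side"):
    f=grab_frame(n);cv2.imwrite(f"pics/{n}0.png",f["img"]);pickle.dump(f,open(n+"0.pkl","wb"))
E
```

```text
0.0 [ 161.06293195 -577.64883018  230.27099177] [[-0.963 -0.268 -0.001]
 [-0.268  0.963  0.002]
 [ 0.     0.002 -1.   ]] 85.3592046937896
```

View pics/top0.png

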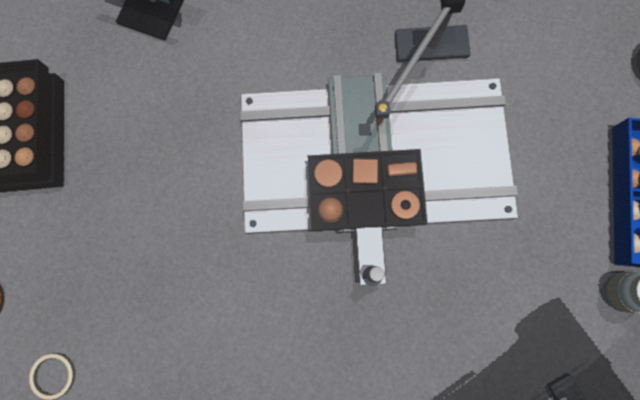

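View pics/side0.png

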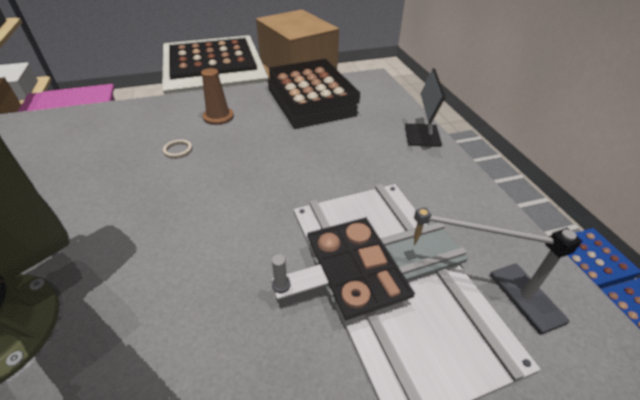

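The top view shows the ring at (405,205), the tablet at (365,171), the pointer block at (382,108) and the post at about (374,273). The side view shows the post top at (279,259), the tip near (417,243) and the ring at (355,294).

```bash
python3 - <<'E'
from h import *
import pickle
T=pickle.load(open("top0.pkl","rb"));S=pickle.load(open("side0.pkl","rb"))
hsv=cv2.cvtColor(T["img"],cv2.COLOR_BGR2HSV)
m=cv2.inRange(hsv,(2,70,60),(20,255,255))
m[:,:300]=0;m[:,430:]=0
P={}
for c in cv2.findContours(m,cv2.RETR_EXTERNAL,cv2.CHAIN_APPROX_NONE)[0]:
    if cv2.contourArea(c)>60:
        (u,v),sz,a=cv2.minAreaRect(c);print("top",(u,v),np.round(sz),round(a,1),ray(T,u,v,58)[:2].round(1))
print("block@155",ray(T,382,108,155))
print("tip side@85",ray(S,417,243,85),"block tri",tri([line(T,382,108),line(S,423,215)]))
print("knob tri",tri([line(T,374.5,271),line(S,279,259)]))
for n,f,(u,v) in(("t",T,(372,272)),("s",S,(280,272)),("tip",S,(420,230)),("b",T,(382,108))):
    c=f["img"][v-25:v+25,u-25:u+25];cv2.imwrite(n+".png",cv2.resize(c,(300,300),interpolation=cv2.INTER_CUBIC))
cv2.imwrite("pics/crop.png",np.vstack([np.hstack([cv2.imread("t.png"),cv2.imread("s.png")]),np.hstack([cv2.imread("tip.png"),cv2.imread("b.png")])]))
E
```

```text
top (330.0, 209.0) [24. 24.] 0.0 [588.3  -7.2]
top (405.00006103515625, 204.50003051757812) [29. 28.] 45.0 [ 596.8 -127.3]
top (401.7574157714844, 168.57427978515625) [12. 29.] 84.3 [ 656.  -123.3]
top (328.0, 172.5) [27. 28.] 90.0 [648.6  -3.5]
top (364.5, 170.5) [25. 25.] 90.0 [652.4 -62.9]
block@155 [723.0109716  -81.66854829 155.        ]
tip side@85 [726.26510721 -81.44076226  85.        ] block tri [722.57617614 -81.53831358 155.3195271 ]
knob tri [486.8966432  -72.30706474 113.68826495]
```

View pics/crop.png

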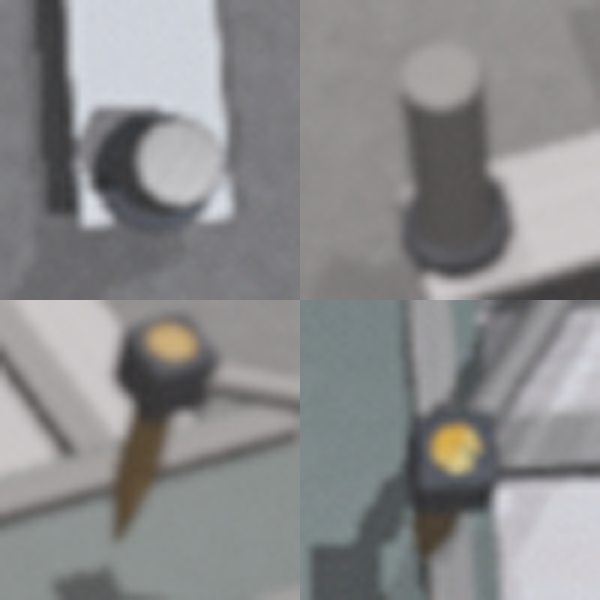

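```bash
python3 - <<'E'
from h import *
import pickle
T=pickle.load(open("top0.pkl","rb"));S=pickle.load(open("side0.pkl","rb"))
k=tri([line(T,376.6,274),line(S,278.5,259.8)]);print("knob top",k)
tip=ray(S,414.7,245,85);b=tri([line(T,382.8,108),line(S,395+172/6,205+43/6)]);print("tip",tip,"block",b)
tp=(tip+b)[:2]/2
ring=np.array([596.8,-127.3]);tab=np.array([652.4,-62.9])
th=np.deg2rad(3.6);ax=np.array([np.cos(th),np.sin(th)]);ay=np.array([-ax[1],ax[0]])
for n,p in(("ring",ring),("tab",tab),("knob->ring",k[:2]+tp-ring),("knob",k[:2])):
    d=tp-p;print(n,d.round(1),"tray",(d@ax).round(1),(d@ay).round(1))
print("knob goals",k[:2]+tp-ring,k[:2]+tp-tab, "pocket rel",(ring-k[:2])@ax,(ring-k[:2])@ay,(tab-k[:2])@ax,(tab-k[:2])@ay)
E
```

```text
knob top [484.06848209 -75.22003134 115.75798627]
tip [720.32728454 -84.44847116  85.        ] block [720.81036395 -82.1744232  162.50421917]
ring [123.8  44. ] tray 126.3 36.1
tab [ 68.2 -20.4] tray 66.8 -24.7
knob->ring [112.7 -52.1] tray 109.2 -59.1
knob [236.5  -8.1] tray 235.5 -22.9
knob goals [607.83730634 -31.23147852] [552.23730634 -95.63147852] pocket rel 109.23893971858531 -59.055671315838936 168.77293527688502 1.7260971091119228
```

Emit:
{"op": "jog_arm", "data": {
  "moves": [
    [[-4,3.6,0,0,85],[-8,7.1,0,0,85],[-11,9.8,0,0,85],[-13.5,12,0,0,85],[-15.5,13.8,0,0,85],[-17,15.1,0,0,85],[-17.83,15.89,0,0,85],[-17.83,15.89,0,0,85],[-17.83,15.89,0,0,85],[-17.83,15.89,0,0,85]]
  ]
}}

```text
clock: 1.35
tool_pos: [484.6, -73.0, 230.6]
tool_rot: [[-0.963, -0.271, -0.001], [-0.271, 0.963, 0.0], [0.001, 0.001, -1.0]]
contact_force: [0.3, -0.0, 0.3]
width: 84.7
grip_force: 0.0
```

```bash
python3 - <<'E'
from h import *
o=env.get_obs();print(o["clock"],o["tool_pos"],np.round(o["tool_rot"],3),o["joints"],o["contact_force"])
R=np.array(o["tool_rot"]);p=np.array(o["tool_pos"]);print(R.T@(np.array([484,-75.2,74])-p)/25)
f=grab_frame("wrist");cv2.imwrite("pics/w1.png",f["img"])
E
```

```text
1.35 [484.57533766 -72.9632335  230.57763447] [[-0.963 -0.271 -0.001]
 [-0.271  0.963  0.   ]
 [ 0.001  0.001 -1.   ]] [ 2.62642320e-01 -2.54907559e-01 -1.88431063e-01 -6.56052878e-04
 -1.63825095e+00 -1.55920508e+00] [ 0.34246168 -0.03815635  0.2747834 ]
[ 0.04030847 -0.08406369  6.26309286]
```

View pics/w1.png

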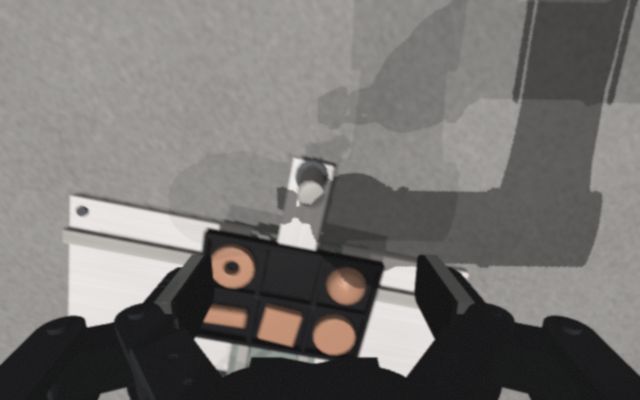

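The wrist view shows the post at about (312,190), centred between the fingers, with the ring at (232,267) and the tablet at (280,327). I'll go down and grip.

Emit:
{"op": "jog_arm", "data": {
  "moves": [
    [[0.04,-0.08,2,0,85],[0.04,-0.08,4,0,85],[0.04,-0.08,5.4,0,85],[0.04,-0.08,6.1,0,85],[0.04,-0.08,6.2,0,85],[0.04,-0.08,6.2,0,15],[0.04,-0.08,6.2,0,15],[0.04,-0.08,6.2,0,15],[0.04,-0.08,6.2,0,15],[0.04,-0.08,6.2,0,15]]
  ],
  "grip_force": 40
}}

```text
clock: 2.65
tool_pos: [483.8, -77.8, 77.1]
tool_rot: [[-0.963, -0.269, 0.001], [-0.269, 0.963, 0.0], [-0.001, -0.0, -1.0]]
contact_force: [-0.4, 1.0, 3.0]
width: 21.0
grip_force: 39.0
```

```bash
python3 - <<'E'
from h import *
o=env.get_obs();p=np.array(o["tool_pos"]);R=np.array(o["tool_rot"]);print(o["clock"],p,o["contact_force"],o["width"],o["grip_force"])
k=np.array([484.07,-75.22])
f=grab_frame("top");cv2.imwrite("pics/t2.png",f["img"])
for g in([607.8,-31.2],[552.2,-95.6]):
    d=np.array(g)-k;print(R.T@np.r_[d,0]/25)
E
```

```text
2.65 [483.77858686 -77.80899341  77.05941485] [-0.44047249  0.97099223  2.9959038 ] 21.032433827174124 39.011884331703186
[-5.2402615   0.36691438  0.00552999]
[-2.40614015 -1.51715085  0.00299525]
```

Emit:
{"op": "jog_arm", "data": {
  "moves": [
    [[-0.25,0.02,0,0,15],[-0.8,0.06,0,0,15],[-1.5,0.1,0,0,15],[-2.2,0.15,0,0,15],[-2.9,0.2,0,0,15],[-3.6,0.25,0,0,15],[-4.3,0.3,0,0,15],[-4.8,0.33,0,0,15],[-5.1,0.36,0,0,15],[-5.24,0.37,0,0,15]]
  ]
}}

```text
clock: 3.95
tool_pos: [608.4, -33.8, 77.1]
tool_rot: [[-0.963, -0.269, 0.001], [-0.269, 0.963, -0.001], [-0.001, -0.001, -1.0]]
contact_force: [-1.3, -1.2, 6.3]
width: 21.4
grip_force: 39.4
```

```bash
python3 - <<'E'
from h import *
o=env.get_obs();p=np.array(o["tool_pos"]);print(o["clock"],p,o["contact_force"],o["width"])
fs=[grab_frame(n) for n in("top","side")]
for f,n in zip(fs,"ts"):
    hsv=cv2.cvtColor(f["img"],cv2.COLOR_BGR2HSV);m=cv2.inRange(hsv,(2,70,60),(20,255,255))
    for c in cv2.findContours(m,cv2.RETR_EXTERNAL,cv2.CHAIN_APPROX_NONE)[0]:
        if cv2.contourArea(c)>60:
            (u,v),sz,a=cv2.minAreaRect(c);w=ray(f,u,v,58)[:2]
            if 500<w[0]<830 and -250<w[1]<130:print(n,(round(u),round(v)),np.round(sz),w.round(1))
print(ray(fs[1],414.7,245,85))
cv2.imwrite("pics/ts3.png",np.vstack([cv2.resize(fs[0]["img"][40:240,230:530],(750,300)[:1]+(300,)) if 0 else cv2.resize(fs[0]["img"][40:240,230:530],(450,300)),cv2.resize(fs[1]["img"][150:350,250:550],(450,300))]))
E
```

```text
3.95 [608.41626306 -33.77464027  77.07303291] [-1.25890851 -1.17053274  6.29903704] 21.403734392733515
s (441, 247) [27. 12.] [779.1 -83.5]
s (418, 243) [30. 51.] [743.3 -63.5]
s (382, 212) [17. 21.] [710.7  29.3]
s (408, 205) [18. 24.] [771.1  34.6]
[720.32728454 -84.44847116  85.        ]
```

View pics/ts3.png

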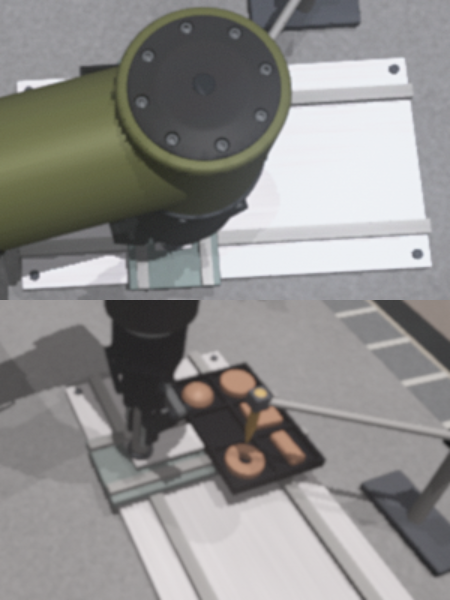

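The arm hides the tray in the top view. In the side view the ring sits under the tip, with its centre at about (413,257) in the full picture. I'll put a number on that and on the start frame's bias.

```bash
python3 - <<'E'
from h import *
import pickle
f=grab_frame("side");S0=pickle.load(open("side0.pkl","rb"))
for g in(S0,f):
    hsv=cv2.cvtColor(g["img"],cv2.COLOR_BGR2HSV);m=cv2.inRange(hsv,(2,70,60),(20,255,255))
    if g is f: m[:235]=0; m[:,430:]=0;m[:,:390]=0
    for c in cv2.findContours(m,cv2.RETR_EXTERNAL,cv2.CHAIN_APPROX_NONE)[0]:
        if cv2.contourArea(c)>60:
            u,v,w,h=cv2.boundingRect(c);q=ray(g,u+w/2-.5,v+h/2-.5,58)[:2]
            if 500<q[0]<830 and -250<q[1]<130:print((u,v,w,h),q.round(1))
print(ray(f,413.3,256.7,58))
E
```

```text
(341, 280, 30, 28) [ 595.9 -131.6]
(377, 270, 23, 27) [ 655.  -127.5]
(358, 245, 30, 24) [651.4 -68.6]
(318, 232, 22, 20) [586.9 -13.9]
(346, 222, 26, 22) [647.8  -8.2]
(399, 235, 28, 34) [724.8 -77.8]
[720.81688488 -88.9081288   58.        ]
```

The ring is within about 5 mm of the tip, so I'll hold it there for just over a second.

Emit:
{"op": "jog_arm", "data": {
  "moves": [
    [[0,0,0,0,15],[0,0,0,0,15],[0,0,0,0,15],[0,0,0,0,15],[0,0,0,0,15],[0,0,0,0,15],[0,0,0,0,15],[0,0,0,0,15],[0,0,0,0,15],[0,0,0,0,15]]
  ]
}}

```text
clock: 5.35
tool_pos: [608.5, -33.6, 77.1]
tool_rot: [[-0.963, -0.269, 0.002], [-0.269, 0.963, -0.0], [-0.002, -0.001, -1.0]]
contact_force: [1.4, 0.6, 4.3]
width: 21.0
grip_force: 39.3
```

Emit:
{"op": "jog_arm", "data": {
  "moves": [
    [[0.15,-0.1,0,0,15],[0.5,-0.33,0,0,15],[0.9,-0.6,0,0,15],[1.3,-0.86,0,0,15],[1.75,-1.16,0,0,15],[2.15,-1.43,0,0,15],[2.5,-1.66,0,0,15],[2.7,-1.8,0,0,15],[2.83,-1.88,0,0,15],[2.83,-1.88,0,0,15]]
  ]
}}

```text
clock: 6.6
tool_pos: [552.4, -98.2, 77.0]
tool_rot: [[-0.963, -0.268, 0.002], [-0.268, 0.963, -0.0], [-0.001, -0.001, -1.0]]
contact_force: [-1.4, -1.4, 6.2]
width: 21.2
grip_force: 39.4
```

```bash
python3 - <<'E'
from h import *
o=env.get_obs();print(o["clock"],o["tool_pos"],o["contact_force"])
f=grab_frame("side");cv2.imwrite("pics/s4.png",cv2.resize(f["img"][180:330,320:520],(800,600)))
E
```

```text
6.6 [552.43530282 -98.20343546  77.0344904 ] [-1.35298704 -1.42029864  6.18892648]
```

View pics/s4.png

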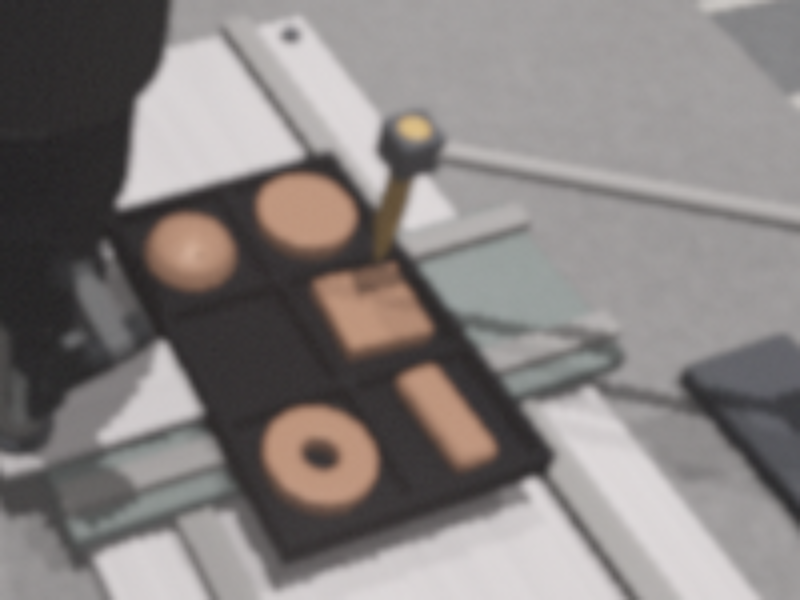

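The side view shows the tablet's top centre at about (413.5,256) and the tip at (414.8,244.5), so the offset is about 4 mm, which is fine. I'll let go and back up.

Emit:
{"op": "jog_arm", "data": {
  "moves": [
    [[0,0,0,0,15],[0,0,0,0,85],[0,0,0,0,85],[0,0,0,0,85],[0,0,0,0,85],[0,0,-0.6,0,85],[0,0,-1.6,0,85],[0,0,-3,0,85],[0,0,-4.5,0,85],[0,0,-5,0,85]]
  ]
}}

```text
clock: 7.9
tool_pos: [552.6, -98.2, 205.5]
tool_rot: [[-0.963, -0.268, 0.006], [-0.268, 0.963, -0.0], [-0.005, -0.002, -1.0]]
contact_force: [1.1, 0.8, 0.0]
width: 85.5
grip_force: 0.0
```

Emit:
{"op": "jog_arm", "data": {
  "moves": [
    [[1,0,0,0,85],[3,0,0,0,85],[5,0,0,0,85],[6,-2,0,0,85],[6,-4,0,0,85],[6,-6,0,0,85],[6,-8,0,0,85],[6,-9,0,0,85],[6,-9,0,0,85],[6,-9,0,0,85]]
  ]
}}

```text
clock: 9.15
tool_pos: [467.3, -354.6, 201.3]
tool_rot: [[-0.963, -0.269, -0.0], [-0.269, 0.963, 0.0], [0.0, 0.0, -1.0]]
contact_force: [-0.3, -0.4, 0.3]
width: 84.7
grip_force: 0.0
```

```bash
python3 - <<'E'
from h import *
o=env.get_obs();print(o["clock"],o["tool_pos"],o["contact_force"])
f=grab_frame("top");cv2.imwrite("pics/t5.png",f["img"]);g=grab_frame("side");cv2.imwrite("pics/s5.png",cv2.resize(g["img"][180:330,320:520],(800,600)))
m=cv2.inRange(cv2.cvtColor(f["img"],cv2.COLOR_BGR2HSV),(2,70,60),(20,255,255))
for c in cv2.findContours(m,cv2.RETR_EXTERNAL,cv2.CHAIN_APPROX_NONE)[0]:
    if cv2.contourArea(c)>60:
        (u,v),s,a=cv2.minAreaRect(c);q=ray(f,u,v,58)[:2]
        if 500<q[0]<830 and -250<q[1]<130:print((u,v),np.round(s),q.round(1))
E
```

```text
9.15 [ 467.30545665 -354.60349687  201.25228078] [-0.33903355 -0.41348903  0.26619773]
(343.5, 168.5) [23. 23.] [655.5 -28.7]
(417.25006103515625, 162.75001525878906) [28. 28.] [ 665.9 -148.5]
(413.65576171875, 128.213134765625) [12. 29.] [ 724.6 -144.1]
(377.0, 130.5) [23. 24.] [720.4 -83.8]
(340.5, 132.0) [26. 27.] [717.6 -23.7]
```

View pics/s5.png

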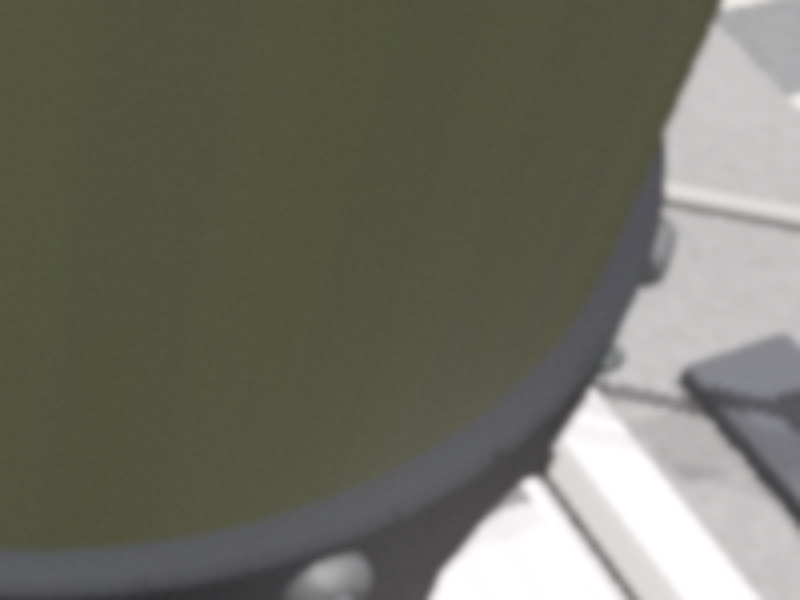

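The side view is blocked by the arm. The top view puts the tablet at (720.4,-83.8) and the tip at about (720.5,-83). That's on target, so I'm handing the job in.

```bash
python3 -c "
from workcell import env
print(env.finish_job())"
```

```text
the job is handed in; nothing more can be done
None
```

I held the ring under the tip for just over a second (about 5 mm off), then brought the tablet under it and let go (about 1–4 mm off); the job is handed in at about 9 s, and no verdict was returned.

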